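Shut the guard and hold the enabling lever at run

TASK

On the bearing run-in station, slide the clear guard hood all the way shut over the bearing. Then press the red pad of the spring-loaded enabling lever down until the lever is level, its orange pointer in the green run band (never down into the red trip band), and keep it there steadily for at least three seconds; the program finishes while the gripper is still holding the lever down at run. Leave the other things on the bench where they are.

Things in the scene. Friction and masses are not known exactly. Their poses are not given: they have to be found in the camera images.
- station: bearing run-in station fixed to the bench: grey base plate 200 x 330 mm, grey rear wall 121 mm high. Origin: centre of its underside, on the bench; x points to the rear wall, away from the robot, y to the station's left along the guard's track, z up. The lever lies on the line y = -85 mm; its horizontal pivot is at (60, -85, 60) mm.
- spindle (a point): centre of the top of the bearing on its spindle, station (0, 80, 76) mm, between two thin fixed cheeks 115 mm high at y = 2 and y = 158 mm.
- scale (a point): middle of the green band on the flat scale post, 112 mm high, that stands right of the lever at station (-48, -136) mm. Its front shows, from the top, white, green (51 to 69 mm above the bench), white, red (below 36 mm).
- guard (a joint): opening (m) of the clear hood with yellow frame, 148 mm long in y, top 127 mm above the bench: 0 = fully shut over the bearing, at its stop; 0.15 = fully open, parked over the lever. It shuts towards the station's +y. Friction about 2.5 N; it stays where it is left. While open it covers the lever's pad from above and in front.
- guard_handle (a point): black upright grip block on top of the hood: 50 mm (station x) x 14 mm (y) x 36 mm high. This point: centre of its top face, 164 mm above the bench. When shut it is at (0, 80) mm of the station, less the opening in y.
- lever (a joint): lever angle (rad), grows as it is pressed down: 0 = released, 0.35 rad above level, pointing to station -x; 0.35 = level = run, pointer mid green (green is 0.28 to 0.42); above 0.55 = trip, pointer in the red; stop at 0.70. A spring lifts it back: at the pad about 4 N at 0, 8 N at level, 11 N at trip.
- lever_pad (a point): centre of the top face of the red pad near the lever's free end; the pad is 44 mm (along the lever) x 36 x 11 mm thick. It is 118 mm from the pivot; about 106 mm above the bench when released (tilted, free end up); at level it is at station (-58, -85, 66) mm.
- oil_bottle: brown dropper bottle with black top, 33 mm across, 102 mm high, upright; origin at the centre of its underside. Leave alone.
- grease_tub: white tub with lid, 69 mm across, 86 mm high; origin at the centre of its underside. Leave alone.
- spare_bearing: loose ball bearing lying flat, 34 mm across, 10 mm thick; origin at the centre of its underside. Leave alone.
- setting_block: ground steel block with two holes, 45 x 70 x 30 mm; origin at the centre of its underside. Leave alone.

How it is judged:
By the outcome, as a careful person would: the job done as asked, in the order asked, and still so for the second after the job is handed in, while the arm keeps its last pose, push and grip.
It also fails if it takes over 46 s, if anything falls off the work surface, if the arm or the gripper's body presses on something with over 40 N, if the wrist force passes 120 N, or if a joint passes its speed limit or range.

ROBOT

A 6-joint arm with a two-finger parallel gripper is mounted at the origin on a cart in front of the work surface, level with it; the furniture and walls round the work are solid. World frame = base frame: x ahead of the robot, y to its left, z up, the work surface at z = 0. Lengths are in m, angles in degrees, forces in N, time in s.
With the tool pointing down it reaches from about 0.3 to 0.75 m from the base axis. Payload 8.5 kg.
Tool frame: the origin (TCP) lies at the very end of the fingers, on their centre line; the grasp point (between the pads) lies 19 mm behind it; z points along the fingers, y is the line along which they close (so a half turn about z gives the same grasp; the last joint's range is limited). The gripper opens to 85 mm and grips with 20 to 120 N. Pads are 22 mm wide; open, the fingers measure 114 mm over their backs; the gripper's body (76 mm by 85 mm) begins 54 mm behind the grasp point. The pads swing forward as they close: fully open they stand 13 mm farther back than shut.
Start: joints at [60.774, 21.807, 74.336, -0, 83.858, -12.336], TCP at [0.16, 0.526, 0.231] pointing down, gripper open.
Joint ranges: [-178.18, 178.18], [-50.72, 133.34], [12.68, 142.11], [-81.47, 261.47], [9.98, 163.14], [-165.26, 165.26]. Speed limits (degrees/s): [136.94, 136.94, 180, 180, 180, 180].

INTERFACE

Orientations are given as a 3x3 rotation matrix whose columns are the frame's x, y, z axes.
In Python, from rig import observe, cams, ticket gives the robot as it stands.
- The arm moves only by the tool move_arm, never from a script. Its arguments are lists of equal length, an entry for each row: "jaw": the finger opening in cm, from 0 to 8.54; "dp": the shift along the tool's x, y, z in cm, a list of three; "turn": the turn, a rotation vector about the tool's x, y, z in rad, a list of three. In form: {"jaw": [jaw, ...], "dp": [[tx, ty, tz], ...], "turn": [[wx, wy, wz], ...]}. A call has 1 to 12 rows; each row shifts and turns the commanded pose from where the row before left it, along the tool's axes as they then stand; what a row does not reach is not made up. A row lasts 1/12 s, in which the tool goes at most 41.7 mm and 7.16 degrees, less where a joint would pass 70% of its speed; a pose out of reach is approached as far as the arm can. A call is refused whole if a number of a shift passes 4.17 or a number of a turn 0.125, either way. A call with a gripper value outside its range is refused whole. The fingers move at their own pace and stop on an object; "force" is the grip in N (left out, the last holds). Time passes only in rows, so rows that do not move let the fingers close. It gives the time, the measured TCP pose, the force, the opening and the grip force at its end, in the units of the state.
- observe(): the state, without advancing time (a new reading comes with each control period).
- cams.get_image(name): name is "scene" or "side" or "wrist"; returns (picture, depth): 420x560x3 uint8, red, green, blue; 420x560 float32, m along the optical axis (not along the pixel's ray), 0 where there is no reading.
- cams.calibration(name): a dict with "vertical_fov" (degrees; the focal length in pixels is half the picture's height over the tangent of half this angle, whatever the lens; pixels are square), "cx", "cy" (the principal point, pixels), "view" (4x4, takes a point from world to camera coordinates); the wrist camera has in their place "tool_from_camera" (4x4, takes a point from camera to tool coordinates, whose origin is the TCP and whose axes are the flange's). Camera axes: x right, y up, looking along -z (the intrinsics and any distortion apply to the point x, -y, -z); pixel columns grow to the right and rows downward; lengths in m; the calibration is good to about 2 mm. A picture is of the moment at which its call begins: read the wrist's pose just before it. calibration takes no time and is no camera call.
- ticket.close_job(): hands the job in; it is judged then, once.
Trained networks look in the newest picture that a camera, given by its name, has taken for a name from the list of things; names that differ only in an ending like _2 or _b are one class to them, and where a whole thing is asked for, a point or a joint stands for the part that bears it (a point fixed in the world has none). Each returns a list of dicts, best first, with "p" (0 to 1); they miss things now and then, are a little off and sometimes report something else, mostly with a low value. They report only what shows in the picture. A call takes as long as a camera call.
- cams.spot_in(camera, query): "box" ([centre column, centre row, width, height] as shares, 0 to 1, of the picture: columns of its width, rows of its height, round what is visible of it).
- cams.outline_of(camera, query): "mask" (420x560 bool, what is visible of it) and "box" ([centre column, centre row, width, height] as shares, 0 to 1, of the picture: columns of its width, rows of its height, round what is visible of it).
- cams.mark_of(camera, query): "location" ([column, row] as shares, 0 to 1, of the picture: columns of its width, rows of its height: a listed point, or the origin of a listed thing).
The state is a dict: "time_s": time; "q": joint angles; "qvel": joint speeds; "joint_efforts": joint torques, N m; "position": TCP position; "tool_rot": TCP orientation; "ft_force": force on the tool from outside, world axes, zero at the start; "wrist_torque": the same for the moment, N m; "grip_width": finger opening in m; "gripper_force": force on a finger pad.
Only numpy, scipy, OpenCV 4.12 (cv2) and the standard library are available. Lean on these libraries where they do the work, as an engineer would, in place of code of your own. Each camera call takes 0.05 s, during which the arm holds its last target. There are 200 camera calls.

## Working session

There is one attempt and no reset: what is moved stays moved. The work goes in short steps, Python scripts to look and compute and a tool call to move; the robot and the scene stay as the last step left them, time stands still between calls to the robot, and variables do not carry over. Pictures are saved under pics/ and viewed, at most 10 in all, crops included, and the job is handed in when it is done.

Besides the shell and the picture viewer there is one more tool, called after "Emit:" by a JSON object that holds its "op" and its "data", one argument or row to a line. move_arm: Moves the arm, as the interface text tells. Its arguments: {"type":"object","properties":{"jaw":{"type":"array","items":{"type":"number"}},"dp":{"type":"array","items":{"type":"array","items":{"type":"number"}}},"turn":{"type":"array","items":{"type":"array","items":{"type":"number"}}},"force":{"type":"number"}},"required":["jaw","dp","turn"]}

```bash
mkdir -p pics
cat > h.py <<'E'
import numpy as np, cv2
from rig import observe, cams, ticket
def ray(cam,uv,st=None):
    c=cams.calibration(cam); f=210/np.tan(np.radians(c["vertical_fov"])/2)
    d=np.array([(uv[0]-c["cx"])/f,-(uv[1]-c["cy"])/f,-1.])
    if cam=="wrist":
        T=np.eye(4);T[:3,:3]=st["tool_rot"];T[:3,3]=st["position"];M=T@np.array(c["tool_from_camera"])
    else: M=np.linalg.inv(np.array(c["view"]))
    return M[:3,3],M[:3,:3]@d
def at_z(cam,uv,z,st=None):
    o,d=ray(cam,uv,st); return o+d*(z-o[2])/d[2]
def at_d(cam,uv,dep,st=None):
    o,d=ray(cam,uv,st); return o+d*dep
E
python3 - <<'E'
from h import *
np.set_printoptions(precision=4,suppress=True)
s=observe();print({k:s[k] for k in("time_s","position","tool_rot","ft_force","grip_width")})
Z=dict(guard_handle=.164,spindle=.076,scale=.06,lever_pad=.106,oil_bottle=0,grease_tub=0,spare_bearing=0,setting_block=0,station=0)
for c in("scene","side","wrist"):
    print(c,{k:v for k,v in cams.calibration(c).items() if k not in("view","tool_from_camera")})
    s=observe();im,dp=cams.get_image(c);cv2.imwrite(f"pics/{c}0.png",im[:,:,::-1])
    for n,z in Z.items():
        for r in cams.mark_of(c,n)[:1]:
            u=np.array(r["location"])*[560,420];i,j=int(min(u[1],419)),int(min(u[0],559))
            print(n,round(r["p"],2),u.round(),"z:",at_z(c,u,z,s),"d:",at_d(c,u,dp[i,j],s))
E
```

```text
{'time_s': 0.0, 'position': array([0.1597, 0.526 , 0.2307]), 'tool_rot': array([[-0.9569,  0.2905, -0.0007],
       [ 0.2905,  0.9569, -0.0013],
       [ 0.0003, -0.0014, -1.    ]]), 'ft_force': array([ 0.6343, -0.4925,  0.0186]), 'grip_width': 0.08561795124555842}
scene {'vertical_fov': 57.8338732949194, 'cx': 277.27755547270294, 'cy': 206.42977223352827}
guard_handle 0.92 [361. 249.] z: [ 0.5951 -0.0311  0.164 ] d: [ 0.5963 -0.0305  0.1627]
spindle 0.7 [293. 264.] z: [0.5407 0.0835 0.076 ] d: [0.5376 0.0808 0.0803]
scale 0.72 [394. 329.] z: [ 0.5665 -0.1404  0.06  ] d: [ 0.5676 -0.14    0.0585]
oil_bottle 0.64 [246. 249.] z: [0.5497 0.2437 0.    ] d: [0.541  0.2331 0.0136]
spare_bearing 0.69 [361. 248.] z: [0.7512 0.0501 0.    ] d: [ 0.5962 -0.0298  0.163 ]
station 0.73 [328. 302.] z: [0.5697 0.0059 0.    ] d: [ 0.4865 -0.0463  0.1238]
side {'vertical_fov': 43.60026231409639, 'cx': 275.88296097244387, 'cy': 211.38500427681998}
guard_handle 0.74 [306. 140.] z: [ 0.5878 -0.0308  0.164 ] d: [ 0.5882 -0.0322  0.163 ]
oil_bottle 0.7 [287. 260.] z: [0.5531 0.2425 0.    ] d: [0.5478 0.26   0.0201]
grease_tub 0.6 [251. 182.] z: [ 0.739  -0.0089  0.    ] d: [0.7294 0.0147 0.0208]
spare_bearing 0.67 [361. 193.] z: [ 0.4313 -0.0596 -0.    ] d: [ 0.4304 -0.0519  0.0065]
setting_block 0.66 [247. 220.] z: [0.6948 0.142  0.    ] d: [0.6833 0.1692 0.0278]
station 0.72 [304. 197.] z: [0.5787 0.0045 0.    ] d: [0.5664 0.0517 0.0421]
wrist {'vertical_fov': 65.54255183013493, 'cx': 284.8377815579039, 'cy': 213.75676033141318}
```

View pics/scene0.png

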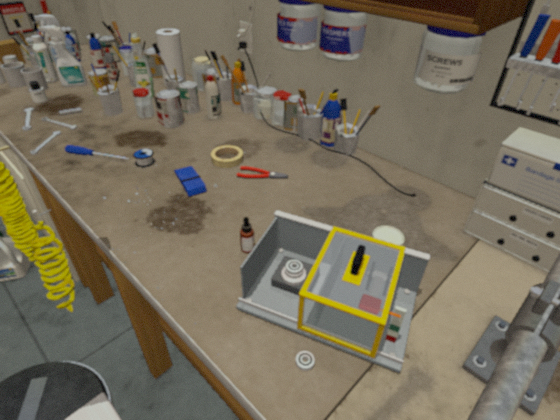

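View pics/side0.png

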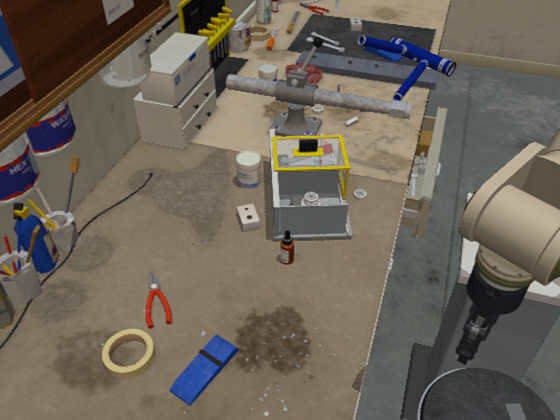

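The scene view shows the station yawed, with the hood open at the right. The handle top is near (358,250), the rear wall's top edge runs from (277,215) to (430,256), and the base front edge runs from (240,305) to (403,366). The side view agrees, with the handle at (308,142). Next I'll get the yaw from these edges.

Run:
```python
from h import *
np.set_printoptions(precision=4,suppress=True)
for uv,z in [((277,213),.121),((430,256),.121),((239,307),0),((403,366),0)]: print(uv,at_z("scene",uv,z))
im,dp=cams.get_image("scene")
v,u=np.mgrid[0:420,0:560]
o,d=ray("scene",(0,0));c=cams.calibration("scene")
f=210/np.tan(np.radians(c["vertical_fov"])/2);M=np.linalg.inv(np.array(c["view"]))
D=np.stack([(u-c["cx"])/f,-(v-c["cy"])/f,-np.ones_like(u)],-1)@M[:3,:3].T
P=M[:3,3]+D*dp[...,None]
# handle top points
m=(abs(P[...,2]-.162)<.006)&(abs(P[...,0]-.59)<.06)&(abs(P[...,1]+.03)<.06)&(dp>0)
h=P[m];print("handle",len(h),h.mean(0),h.min(0),h.max(0))
e=np.linalg.svd(h[:,:2]-h[:,:2].mean(0))[2][0];print("dir",np.degrees(np.arctan2(e[1],e[0])))
y=(im[...,0]>190)&(im[...,1]>150)&(im[...,2]<90)&(abs(P[...,2]-.125)<.008)&(dp>0)
q=P[y];print("yellow",len(q),cv2.minAreaRect(q[:,:2].astype(np.float32)*1000))
m=(P[...,2]>.05)&(P[...,2]<.117)&(u>285)&(u<300)&(v>215)&(v<245);m|=(P[...,2]>.105)&(P[...,2]<.117)&(u>275)&(u<330)&(v>210)&(v<240)
w=P[m];r=cv2.fitLine(w[:,:2].astype(np.float32),cv2.DIST_HUBER,0,.001,.001).ravel();print("wall",len(w),r,np.degrees(np.arctan2(r[1],r[0])))
crop=cv2.resize(im[190:390,220:440],None,fx=3,fy=3,interpolation=cv2.INTER_CUBIC);cv2.imwrite("pics/crop1.png",crop[:,:,::-1])
```

```text
(277, 213) [0.5954 0.1852 0.121 ]
(430, 256) [ 0.7142 -0.1161  0.121 ]
(239, 307) [0.4274 0.1271 0.    ]
(403, 366) [ 0.5539 -0.1799  0.    ]
handle 170 [ 0.5796 -0.0364  0.1621] [ 0.5584 -0.0485  0.1562] [ 0.6062 -0.0212  0.1658]
dir -159.76157203763736
yellow 1089 ((578.5469360351562, -35.76104736328125), (192.49169921875, 145.9815673828125), 20.75343132019043)
wall 474 [ 0.3496 -0.9369  0.6125  0.1337] -69.53419
```

View pics/crop1.png

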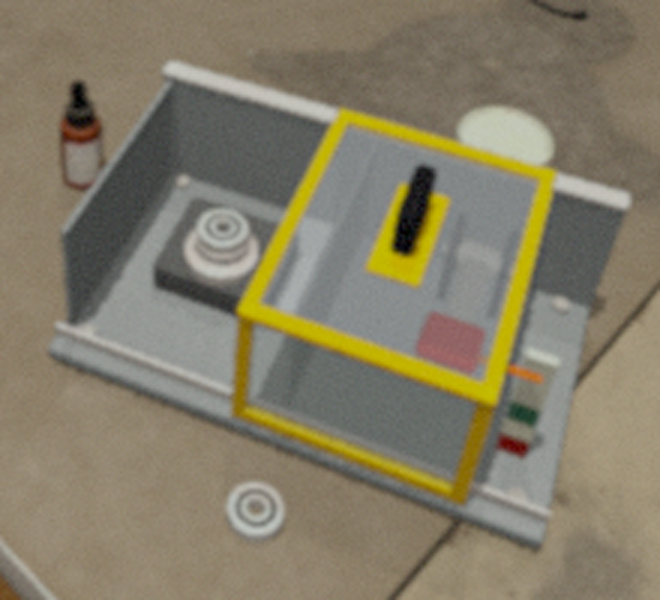

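Fused estimate: station origin at about (0.565, 0.005), yaw about 20.7°, guard opening about 0.125 m. The handle is at (0.579, -0.036). I'll turn the tool so it closes along station y, then go above the handle.

Emit:
{"op": "move_arm", "data": {
  "jaw": [6,6,6,6,6,6,6],
  "dp": [
    [0,0,0],
    [0,0,0],
    [0,0,0],
    [0,0,0],
    [0,0,0],
    [0,0,0],
    [0,0,0]
  ],
  "turn": [
    [0,0,-0.11],
    [0,0,-0.11],
    [0,0,-0.11],
    [0,0,-0.11],
    [0,0,-0.11],
    [0,0,-0.106],
    [0,0,0]
  ]
}}

```text
time_s: 2.13
position: [0.1598, 0.5263, 0.2313]
tool_rot: [[-0.934, -0.357, -0.0], [-0.357, 0.934, -0.0], [0.0, -0.0, -1.0]]
ft_force: [-0.1, 0.3, 0.3]
grip_width: 0.0599
gripper_force: 0.0
```

Emit:
{"op": "move_arm", "data": {
  "jaw": [6,6,6,6,6,6,6,6,6,6,6,6],
  "dp": [
    [-0.8,-2.8,0],
    [-0.8,-2.8,0],
    [-0.8,-2.8,0],
    [-0.8,-2.8,0],
    [-0.8,-2.8,0],
    [-0.8,-2.8,0],
    [-0.8,-2.8,0],
    [-0.8,-2.8,0],
    [-0.8,-2.8,0],
    [-0.8,-2.8,0],
    [-0.8,-2.8,0],
    [-0.8,-2.8,0]
  ],
  "turn": [
    [0,0,0],
    [0,0,0],
    [0,0,0],
    [0,0,0],
    [0,0,0],
    [0,0,0],
    [0,0,0],
    [0,0,0],
    [0,0,0],
    [0,0,0],
    [0,0,0],
    [0,0,0]
  ]
}}

```text
time_s: 3.13
position: [0.369, 0.2446, 0.2315]
tool_rot: [[-0.937, -0.35, 0.0], [-0.35, 0.937, 0.0], [-0.0, 0.0, -1.0]]
ft_force: [-0.1, -0.7, 0.1]
grip_width: 0.0599
gripper_force: 0.0
```

Emit:
{"op": "move_arm", "data": {
  "jaw": [6,6,6,6,6,6,6,6,6,6,6,6],
  "dp": [
    [-0.8,-2.8,0],
    [-0.8,-2.8,0],
    [-0.8,-2.8,0],
    [-0.8,-2.8,0],
    [-0.8,-2.8,0],
    [-0.8,-2.8,0],
    [-0.8,-2.8,0],
    [-0.8,-2.8,0],
    [-0.8,-2.8,0],
    [-0.8,-2.8,0],
    [-0.8,-2.8,0],
    [0,0,0]
  ],
  "turn": [
    [0,0,0],
    [0,0,0],
    [0,0,0],
    [0,0,0],
    [0,0,0],
    [0,0,0],
    [0,0,0],
    [0,0,0],
    [0,0,0],
    [0,0,0],
    [0,0,0],
    [0,0,0]
  ]
}}

```text
time_s: 4.13
position: [0.5617, -0.015, 0.2306]
tool_rot: [[-0.938, -0.347, 0.0], [-0.347, 0.938, -0.001], [-0.0, -0.001, -1.0]]
ft_force: [-0.5, 0.1, -0.0]
grip_width: 0.0603
gripper_force: 0.0
```

Run:
```python
from h import *
np.set_printoptions(precision=4,suppress=True)
s=observe();R=np.array(s["tool_rot"]);print(s["time_s"],s["position"],R,s["ft_force"],s["q"])
im,dp=cams.get_image("wrist");cv2.imwrite("pics/w1.png",im[:,:,::-1])
for n,z in dict(guard_handle=.164,spindle=.076,scale=.06,lever_pad=.106).items():
    for r in cams.mark_of("wrist",n)[:1]:
        u=np.array(r["location"])*[560,420];i,j=int(min(u[1],419)),int(min(u[0],559))
        a=at_z("wrist",u,z,s);print(n,round(r["p"],2),u.round(),"z:",a,"d:",at_d("wrist",u,dp[i,j],s),"tool cm",R.T@(a-s["position"])*100)
```

```text
4.1333 [ 0.5617 -0.015   0.2306] [[-0.938  -0.3467  0.0004]
 [-0.3467  0.938  -0.0011]
 [-0.0001 -0.0012 -1.    ]] [-0.4521  0.0958 -0.0313] [ -13.5754   23.0327   72.4916   -0.0535   84.4365 -123.8543]
guard_handle 0.97 [248. 245.] z: [ 0.5809 -0.0344  0.164 ] d: [ 0.5811 -0.0343  0.1634] tool cm [-1.122  -2.4695  6.662 ]
spindle 0.84 [388. 210.] z: [0.5375 0.0803 0.076 ] d: [0.5367 0.0779 0.0819] tool cm [-1.0258  9.7948 15.4479]
scale 0.86 [157. 159.] z: [ 0.5702 -0.1415  0.06  ] d: [ 0.5542 -0.1194  0.1272] tool cm [  3.5902 -12.1388  17.0729]
lever_pad 0.33 [300. 195.] z: [ 0.5476 -0.0067  0.106 ] d: [ 0.5438 -0.009   0.1251] tool cm [ 1.0422  1.288  12.4576]
```

View pics/w1.png

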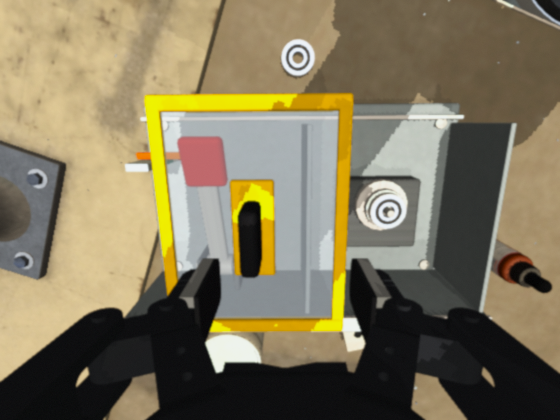

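The wrist view shows the hood's yellow frame square to the tool. The black handle is at (249,240), the bearing at (388,210), and the red pad under the hood at (202,160). The opening is about 123 mm, and the handle offset in the tool frame is (-1.1, -2.5) cm.

Emit:
{"op": "move_arm", "data": {
  "jaw": [6,6,6,6,6,6,6,6],
  "dp": [
    [-0.55,-1.25,0],
    [-0.55,-1.25,0],
    [0,0,2],
    [0,0,2],
    [0,0,2],
    [0,0,2],
    [0,0,1.2],
    [0,0,0]
  ],
  "turn": [
    [0,0,0],
    [0,0,0],
    [0,0,0],
    [0,0,0],
    [0,0,0],
    [0,0,0],
    [0,0,0],
    [0,0,0]
  ]
}}

```text
time_s: 5.05
position: [0.5771, -0.0294, 0.1372]
tool_rot: [[-0.935, -0.354, -0.005], [-0.354, 0.935, 0.001], [0.004, 0.003, -1.0]]
ft_force: [0.4, 1.2, 0.4]
grip_width: 0.0602
gripper_force: 0.0
```

Emit:
{"op": "move_arm", "data": {
  "jaw": [0.8,0.8,0.8,0.8,0.8,0.8,0.8,0.8,0.8,0.8],
  "dp": [
    [0,0,0],
    [0,0,0],
    [0,0,0],
    [0,0,0],
    [0,0,0],
    [0,0,0],
    [0,0,0],
    [0,0,0],
    [0,0,0],
    [0,0,0]
  ],
  "turn": [
    [0,0,0],
    [0,0,0],
    [0,0,0],
    [0,0,0],
    [0,0,0],
    [0,0,0],
    [0,0,0],
    [0,0,0],
    [0,0,0],
    [0,0,0]
  ],
  "force": 25
}}

```text
time_s: 5.88
position: [0.5793, -0.031, 0.1408]
tool_rot: [[-0.936, -0.353, 0.003], [-0.353, 0.936, -0.001], [-0.002, -0.002, -1.0]]
ft_force: [-0.6, -0.8, 6.4]
grip_width: 0.0138
gripper_force: 27.7
```

The grip is on the 14 mm handle. I'll ease up 2 mm to unload the tips and slide towards +y.

Emit:
{"op": "move_arm", "data": {
  "jaw": [0.8,0.8,0.8,0.8,0.8,0.8,0.8,0.8,0.8,0.8,0.8,0.8],
  "dp": [
    [0,0,-0.2],
    [0,0.5,0],
    [0,1,0],
    [0,1.2,0],
    [0,1.2,0],
    [0,1.2,0],
    [0,1.2,0],
    [0,1.2,0],
    [0,1.2,0],
    [0,1.2,0],
    [0,1,0],
    [0,0,0]
  ],
  "turn": [
    [0,0,0],
    [0,0,0],
    [0,0,0],
    [0,0,0],
    [0,0,0],
    [0,0,0],
    [0,0,0],
    [0,0,0],
    [0,0,0],
    [0,0,0],
    [0,0,0],
    [0,0,0]
  ]
}}

```text
time_s: 6.88
position: [0.5399, 0.0731, 0.1408]
tool_rot: [[-0.935, -0.354, 0.0], [-0.354, 0.935, 0.001], [-0.001, 0.001, -1.0]]
ft_force: [4.5, 4.4, -6.1]
grip_width: 0.0132
gripper_force: 26.7
```

Emit:
{"op": "move_arm", "data": {
  "jaw": [0.8,0.8,0.8,0.8],
  "dp": [
    [0,0.4,0],
    [0,0.4,0],
    [0,0.3,0],
    [0,0,0]
  ],
  "turn": [
    [0,0,0],
    [0,0,0],
    [0,0,0],
    [0,0,0]
  ]
}}

```text
time_s: 7.22
position: [0.5374, 0.0798, 0.1408]
tool_rot: [[-0.936, -0.353, 0.002], [-0.353, 0.936, -0.004], [-0.001, -0.005, -1.0]]
ft_force: [8.2, -10.2, -9.7]
grip_width: 0.0133
gripper_force: 26.5
```

Emit:
{"op": "move_arm", "data": {
  "jaw": [0.8,0.8,0.8,0.8],
  "dp": [
    [0,0.2,0.1],
    [0,0.2,0],
    [0,0,0],
    [0,0,0]
  ],
  "turn": [
    [0,0,0],
    [0,0,0],
    [0,0,0],
    [0,0,0]
  ]
}}

```text
time_s: 7.55
position: [0.5374, 0.0799, 0.1409]
tool_rot: [[-0.936, -0.352, 0.005], [-0.352, 0.936, -0.01], [-0.001, -0.011, -1.0]]
ft_force: [10.0, -27.8, -5.5]
grip_width: 0.0134
gripper_force: 29.1
```

It's hard against the stop at (0.537, 0.080), as predicted. I'll relax, release, rise and look.

Emit:
{"op": "move_arm", "data": {
  "jaw": [0.8,0.8,4,4,4,4,4,4,4,4],
  "dp": [
    [0,-0.4,0],
    [0,0,0],
    [0,0,0],
    [0,0,0],
    [0,0,0],
    [0,0,0],
    [0,0,-2],
    [0,0,-3.5],
    [0,0,-3],
    [0,0,0]
  ],
  "turn": [
    [0,0,0],
    [0,0,0],
    [0,0,0],
    [0,0,0],
    [0,0,0],
    [0,0,0],
    [0,0,0],
    [0,0,0],
    [0,0,0],
    [0,0,0]
  ]
}}

```text
time_s: 8.38
position: [0.538, 0.0819, 0.2311]
tool_rot: [[-0.935, -0.354, 0.01], [-0.354, 0.935, -0.0], [-0.009, -0.004, -1.0]]
ft_force: [-0.1, 0.2, 0.4]
grip_width: 0.0399
gripper_force: 0.0
```

Emit:
{"op": "move_arm", "data": {
  "jaw": [0,0,0,0,0,0,0,0],
  "dp": [
    [0,-2.5,0],
    [0,-2.5,0],
    [0,-2.5,0],
    [0,-2.5,0],
    [0,0,0],
    [0,0,0],
    [0,0,0],
    [0,0,0]
  ],
  "turn": [
    [0,0,0],
    [0,0,0],
    [0,0,0],
    [0,0,0],
    [0,0,0],
    [0,0,0],
    [0,0,0],
    [0,0,0]
  ]
}}

```text
time_s: 9.05
position: [0.5712, -0.0109, 0.2253]
tool_rot: [[-0.935, -0.354, -0.0], [-0.354, 0.935, 0.0], [0.0, 0.0, -1.0]]
ft_force: [-0.1, -0.1, 0.3]
grip_width: 0.0003
gripper_force: 0.0
```

Run:
```python
from h import *
np.set_printoptions(precision=4,suppress=True)
s=observe();R=np.array(s["tool_rot"]);print(s["time_s"],s["position"],s["ft_force"],s["grip_width"])
im,dp=cams.get_image("wrist");cv2.imwrite("pics/w2.png",im[:,:,::-1])
for n,z in dict(guard_handle=.164,scale=.06,lever_pad=.106).items():
    for r in cams.mark_of("wrist",n)[:1]:
        u=np.array(r["location"])*[560,420];i,j=int(min(u[1],419)),int(min(u[0],559))
        a=at_z("wrist",u,z,s);print(n,round(r["p"],2),u.round(),"z:",a,"d:",at_d("wrist",u,dp[i,j],s),"tool cm",R.T@(a-s["position"])*100)
```

```text
9.05 [ 0.5712 -0.0109  0.2253] [-0.1206 -0.1162  0.3012] 0.00025274114132696485
guard_handle 0.79 [432. 234.] z: [0.5385 0.0809 0.164 ] d: [0.5385 0.081  0.1639] tool cm [-0.1953  9.7382  6.1334]
scale 0.91 [155. 147.] z: [ 0.5698 -0.1402  0.06  ] d: [ 0.5666 -0.135   0.0754] tool cm [  4.7162 -12.0501  16.5258]
lever_pad 0.68 [201. 151.] z: [ 0.5501 -0.0894  0.106 ] d: [ 0.55   -0.0892  0.1066] tool cm [ 4.7487 -6.5958 11.9278]
```

View pics/w2.png

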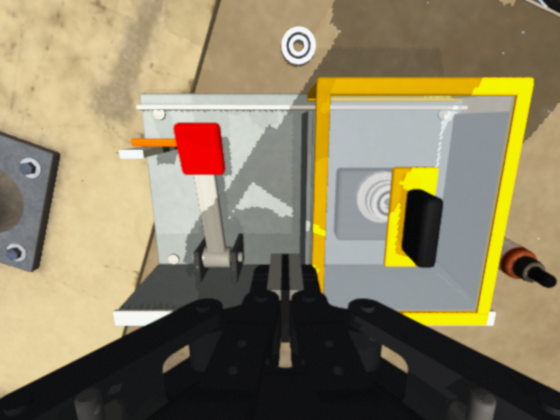

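The hood is shut: the handle at (425,225) lies over the bearing, and its measured (0.5385, 0.081) matches the spindle. The red pad, at (200,150), is free. It's 16.5 cm from the handle along y, as expected. I'll move over it and come down.

Emit:
{"op": "move_arm", "data": {
  "jaw": [0,0,0,0,0,0,0,0,0,0],
  "dp": [
    [1.8,-2.2,0],
    [1.8,-2.2,0],
    [1.8,-2.3,0],
    [0,0,2],
    [0,0,3],
    [0,0,3],
    [0,0,1.5],
    [0,0,1],
    [0,0,0],
    [0,0,0]
  ],
  "turn": [
    [0,0,0],
    [0,0,0],
    [0,0,0],
    [0,0,0],
    [0,0,0],
    [0,0,0],
    [0,0,0],
    [0,0,0],
    [0,0,0],
    [0,0,0]
  ]
}}

```text
time_s: 10.08
position: [0.5451, -0.0936, 0.1209]
tool_rot: [[-0.935, -0.354, 0.001], [-0.354, 0.935, -0.0], [-0.001, -0.0, -1.0]]
ft_force: [0.7, 1.0, -0.0]
grip_width: 0.0001
gripper_force: 0.0
```

Emit:
{"op": "move_arm", "data": {
  "jaw": [0,0,0,0,0,0,0,0],
  "dp": [
    [0,0,0.5],
    [0,0,0.5],
    [0,0,0.5],
    [0,0,0.5],
    [0,0,0.5],
    [0,0,0.5],
    [0,0,0],
    [0,0,0]
  ],
  "turn": [
    [0,0,0],
    [0,0,0],
    [0,0,0],
    [0,0,0],
    [0,0,0],
    [0,0,0],
    [0,0,0],
    [0,0,0]
  ]
}}

```text
time_s: 10.75
position: [0.5447, -0.0939, 0.0904]
tool_rot: [[-0.935, -0.353, -0.0], [-0.353, 0.935, -0.0], [0.0, -0.0, -1.0]]
ft_force: [-1.5, -0.9, 6.0]
grip_width: -0.0005
gripper_force: 2.4
```

Emit:
{"op": "move_arm", "data": {
  "jaw": [0,0,0,0,0,0,0,0],
  "dp": [
    [0,0,0.4],
    [0,0,0.4],
    [0,0,0.4],
    [0,0,0.4],
    [0,0,0.4],
    [0,0,0.3],
    [0,0,0.1],
    [0,0,0]
  ],
  "turn": [
    [0,0,0],
    [0,0,0],
    [0,0,0],
    [0,0,0],
    [0,0,0],
    [0,0,0],
    [0,0,0],
    [0,0,0]
  ]
}}

```text
time_s: 11.42
position: [0.5442, -0.094, 0.0665]
tool_rot: [[-0.935, -0.353, -0.001], [-0.353, 0.935, -0.001], [0.001, -0.0, -1.0]]
ft_force: [-5.3, -3.6, 7.8]
grip_width: -0.0002
gripper_force: 3.8
```

Run:
```python
from h import *
s=observe();print(s["time_s"],s["position"],s["ft_force"])
im,dp=cams.get_image("scene");a=cv2.resize(im[230:380,270:430],None,fx=4,fy=4,interpolation=cv2.INTER_CUBIC);cv2.imwrite("pics/s3.png",a[:,:,::-1])
im,dp=cams.get_image("wrist");cv2.imwrite("pics/w3.png",im[:,:,::-1])
```

```text
11.4167 [ 0.54417007 -0.09403166  0.06649947] [-5.31497621 -3.58821275  7.81780239]
```

View pics/s3.png

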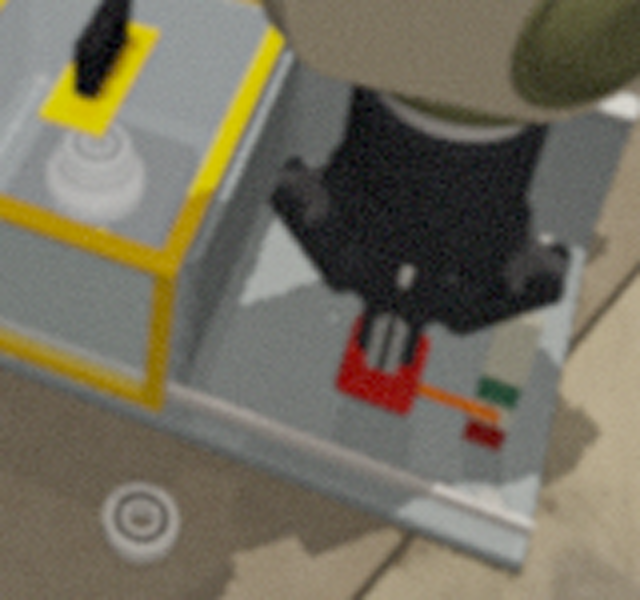

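The lever is pressed, and the pointer tip at crop (490,412) looks just below the green at (498,390). The pointer is in front of the post, so that could be parallax. I'll measure its height.

Run:
```python
from h import *
np.set_printoptions(precision=4,suppress=True)
s=observe();th=np.radians(20.7);ex=np.array([np.cos(th),np.sin(th),0]);ey=np.array([-np.sin(th),np.cos(th),0]);O=np.array([.5385,.081,0])-.08*ey
for cam in("scene","side","wrist"):
    im,dp=cams.get_image(cam);h=cv2.cvtColor(im,cv2.COLOR_RGB2HSV)
    H,S,V=cv2.split(h)
    for nm,m in dict(orange=(H>7)&(H<17)&(S>170)&(V>150),red=((H<4)|(H>176))&(S>180)&(V>90),green=(H>55)&(H<90)&(S>120)&(V>40)).items():
        vs,us=np.nonzero(m&(dp>0));P=np.array([at_d(cam,(u,v),dp[v,u],s) for u,v in zip(us,vs)]).reshape(-1,3)
        q=np.c_[(P-O)@ex,(P-O)@ey,P[:,2]]*1000
        q=q[(abs(q[:,0])<110)&(q[:,1]<-55)&(q[:,1]>-165)&(q[:,2]<140)&(q[:,2]>5)]
        if len(q)>3: print(cam,nm,len(q),np.percentile(q,[5,25,50,75,95],axis=0).round(0).tolist())
```

```text
scene orange 40 [[-65.0, -135.0, 60.0], [-64.0, -130.0, 61.0], [-63.0, -122.0, 61.0], [-62.0, -112.0, 62.0], [-62.0, -106.0, 63.0]]
scene red 204 [[-78.0, -137.0, 26.0], [-75.0, -99.0, 64.0], [-69.0, -91.0, 66.0], [-62.0, -78.0, 67.0], [-49.0, -71.0, 69.0]]
scene green 7 [[-50.0, -140.0, 58.0], [-50.0, -139.0, 58.0], [-49.0, -136.0, 61.0], [-49.0, -132.0, 61.0], [-49.0, -131.0, 62.0]]
side red 15 [[-74.0, -97.0, 64.0], [-71.0, -91.0, 65.0], [-43.0, -88.0, 67.0], [-40.0, -85.0, 68.0], [-38.0, -83.0, 69.0]]
wrist orange 836 [[-67.0, -137.0, 61.0], [-66.0, -130.0, 62.0], [-64.0, -121.0, 62.0], [-63.0, -112.0, 63.0], [-61.0, -105.0, 63.0]]Traceback (most recent call last):
  File "<stdin>", line 8, in <module>
  File "h.py", line 13, in at_d
    o,d=ray(cam,uv,st); return o+d*dep
        ~~~^^^^^^^^^^^
  File "h.py", line 4, in ray
    c=cams.calibration(cam); f=210/np.tan(np.radians(c["vertical_fov"])/2)
ValueError: time passes only in moves, steps and waits
```

View pics/w3.png

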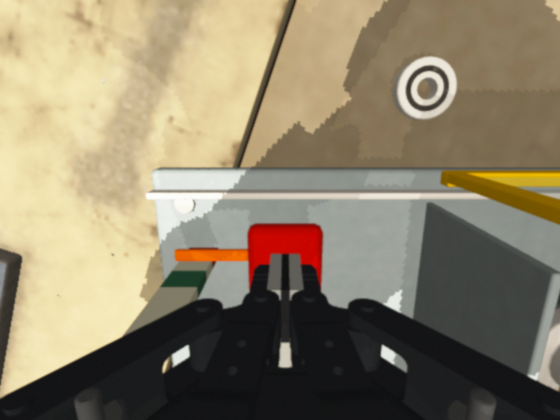

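The pointer surface measures 61–62 mm and the pad top 66 mm, so the lever is level at mid green. The wrist view shows the closed fingers on the pad at (285,260). Now hold.

Emit:
{"op": "move_arm", "data": {
  "jaw": [0,0,0,0,0,0,0,0,0,0,0,0],
  "dp": [
    [0,0,0],
    [0,0,0],
    [0,0,0],
    [0,0,0],
    [0,0,0],
    [0,0,0],
    [0,0,0],
    [0,0,0],
    [0,0,0],
    [0,0,0],
    [0,0,0],
    [0,0,0]
  ],
  "turn": [
    [0,0,0],
    [0,0,0],
    [0,0,0],
    [0,0,0],
    [0,0,0],
    [0,0,0],
    [0,0,0],
    [0,0,0],
    [0,0,0],
    [0,0,0],
    [0,0,0],
    [0,0,0]
  ]
}}

```text
time_s: 12.67
position: [0.5442, -0.094, 0.0667]
tool_rot: [[-0.935, -0.354, -0.001], [-0.354, 0.935, -0.001], [0.001, -0.0, -1.0]]
ft_force: [-4.7, -2.3, 7.4]
grip_width: -0.0
gripper_force: 3.7
```

Emit:
{"op": "move_arm", "data": {
  "jaw": [0,0,0,0,0,0,0,0,0,0,0,0],
  "dp": [
    [0,0,0],
    [0,0,0],
    [0,0,0],
    [0,0,0],
    [0,0,0],
    [0,0,0],
    [0,0,0],
    [0,0,0],
    [0,0,0],
    [0,0,0],
    [0,0,0],
    [0,0,0]
  ],
  "turn": [
    [0,0,0],
    [0,0,0],
    [0,0,0],
    [0,0,0],
    [0,0,0],
    [0,0,0],
    [0,0,0],
    [0,0,0],
    [0,0,0],
    [0,0,0],
    [0,0,0],
    [0,0,0]
  ]
}}

```text
time_s: 13.67
position: [0.5442, -0.0941, 0.0667]
tool_rot: [[-0.935, -0.353, -0.001], [-0.353, 0.935, -0.001], [0.001, -0.0, -1.0]]
ft_force: [-4.8, -3.1, 7.6]
grip_width: -0.0003
gripper_force: 3.7
```

Emit:
{"op": "move_arm", "data": {
  "jaw": [0,0,0,0,0,0,0,0,0,0,0,0],
  "dp": [
    [0,0,0],
    [0,0,0],
    [0,0,0],
    [0,0,0],
    [0,0,0],
    [0,0,0],
    [0,0,0],
    [0,0,0],
    [0,0,0],
    [0,0,0],
    [0,0,0],
    [0,0,0]
  ],
  "turn": [
    [0,0,0],
    [0,0,0],
    [0,0,0],
    [0,0,0],
    [0,0,0],
    [0,0,0],
    [0,0,0],
    [0,0,0],
    [0,0,0],
    [0,0,0],
    [0,0,0],
    [0,0,0]
  ]
}}

```text
time_s: 14.67
position: [0.5442, -0.094, 0.0667]
tool_rot: [[-0.935, -0.353, -0.001], [-0.353, 0.935, -0.001], [0.001, -0.0, -1.0]]
ft_force: [-5.1, -2.5, 6.9]
grip_width: 0.0002
gripper_force: 3.7
```

Emit:
{"op": "move_arm", "data": {
  "jaw": [0,0,0,0,0,0,0,0,0,0,0,0],
  "dp": [
    [0,0,0],
    [0,0,0],
    [0,0,0],
    [0,0,0],
    [0,0,0],
    [0,0,0],
    [0,0,0],
    [0,0,0],
    [0,0,0],
    [0,0,0],
    [0,0,0],
    [0,0,0]
  ],
  "turn": [
    [0,0,0],
    [0,0,0],
    [0,0,0],
    [0,0,0],
    [0,0,0],
    [0,0,0],
    [0,0,0],
    [0,0,0],
    [0,0,0],
    [0,0,0],
    [0,0,0],
    [0,0,0]
  ]
}}

```text
time_s: 15.67
position: [0.5442, -0.094, 0.0668]
tool_rot: [[-0.935, -0.353, -0.001], [-0.353, 0.935, -0.001], [0.001, -0.0, -1.0]]
ft_force: [-4.6, -2.0, 7.7]
grip_width: -0.0001
gripper_force: 3.7
```

Run:
```python
from h import *
s=observe();print(s["time_s"],s["position"],s["ft_force"])
im,dp=cams.get_image("scene")
u=np.array(cams.mark_of("scene","guard_handle")[0]["location"])*[560,420];print(at_z("scene",u,.164))
if abs(s["position"][2]-.0663)<.003: print(ticket.close_job())
```

```text
15.6667 [ 0.54419178 -0.09403712  0.06675168] [-4.63093666 -1.9817792   7.66601646]
[0.5516865  0.08832934 0.164     ]
the job is handed in; nothing more can be done
None
```

The job is handed in at about 16 s: I slid the guard hood shut against its stop, then pressed the lever level (pointer measured mid green) and held it there steadily for over 4 s, with the gripper still holding it at hand-in.

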